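# Fit the focus sleeve to a lens barrel

## Task

Take the orange dust cap off the brass lens barrel on the repair stand and put it in the white parts tray. Then choose, of the three dark focus sleeves, the one that fits the barrel with only a little play (the middle size), and slide it down over the barrel until it sits fully home on the lens's shoulder, guiding it all the way in the gripper rather than letting it drop. Leave the other two sleeves standing where they are.

Things in the scene. Friction and masses are not known exactly. Their poses are not given: they have to be found in the camera images.
- lens: lens upright on a round steel stand (diameter 110 mm), fixed to the bench. Origin: centre of the stand's underside, z up. Its flat aluminium shoulder (diameter 70 mm, top face 60 mm above the origin) carries a bare brass barrel, diameter 40 mm, rising 78 mm above the shoulder (top 138 mm above the origin), its top edge chamfered 3 mm wide, 4 mm high
- shoulder (a point): centre of the shoulder's top face, on the barrel's axis: where the sleeve's lower end must rest
- barrel_top (a point): centre of the barrel's top face, 78 mm above the shoulder
- cap: orange round dust cap, outside diameter 52 mm, 24 mm high in all, about 30 g, loosely sitting over the top of the barrel at the start. Origin: centre of its lower open end, z up. Its skirt (bore 43 mm) is 10 mm deep, above it 14 mm solid; it lifts straight off
- tray: shallow white parts tray, fixed, outside 160 mm (its x) by 140 mm (its y) by 18 mm high, wall and floor 4 to 5 mm. Origin: centre of its underside
- sleeve_small: dark ribbed metal sleeve (open tube), outside diameter 44 mm, bore 35 mm, 70 mm long, standing upright: too small for the barrel. Origin: centre of its lower end, z along its axis
- sleeve_middle: dark ribbed metal sleeve (open tube), outside diameter 52 mm, bore 43 mm, wall 4.5 mm, 70 mm long, about 90 g, standing upright: fits with 1.5 mm play all round; when home the barrel stands 8 mm out of it. Origin: centre of its lower end, z along its axis
- sleeve_large: dark ribbed metal sleeve (open tube), outside diameter 60 mm, bore 51 mm, 70 mm long, standing upright: too large. Origin: centre of its lower end, z along its axis
Mind the look-alikes: they are no part of the job. Leave any purple look-alike of the cap alone. What is shaped like the sleeve_middle but pink is not meant.

How it is judged:
On the way:
1. the middle sleeve is guided down over the barrel in the gripper: still held when its lower end is within 12 mm of the shoulder and around the barrel (z of sleeve_middle in the frame of shoulder below 0.012 m and horizontal distance between sleeve_middle and shoulder below 0.005 m and contact force between sleeve_middle and the fingers above 0.5 N), for 0.05 s.
At the end, for the whole second after the job is handed in: The middle sleeve is around the barrel, at rest, its lower end on the shoulder within 3 mm and within 4 mm of the barrel's axis, upright within 0.06 rad; the cap lies at rest inside the parts tray, either way up (its origin within the tray's walls and less than 45 mm above the tray's underside) (z of sleeve_middle in the frame of shoulder between -0.003 and 0.003 m and horizontal distance between sleeve_middle and shoulder below 0.004 m and angle between sleeve_middle's own z axis and vertical below 0.06 rad and linear speed of each of sleeve_middle, cap below 0.02 m/s and x of cap in the frame of tray between -0.076 and 0.076 m and y of cap in the frame of tray between -0.066 and 0.066 m and z of cap in the frame of tray between 0 and 0.045 m); the robot touches nothing.
It fails at once if the small sleeve is moved by more than 30 mm or tipped by more than 0.5 rad (distance of sleeve_small from where it was at the start of the episode above 0.03 m or angle between sleeve_small's own z axis and vertical above 0.5 rad).
It fails at once if the large sleeve is moved by more than 30 mm or tipped by more than 0.5 rad (distance of sleeve_large from where it was at the start of the episode above 0.03 m or angle between sleeve_large's own z axis and vertical above 0.5 rad).
It also fails if it takes over 64 s, if anything falls off the work surface, if the arm or the gripper's body presses on something with over 40 N, if the wrist force passes 120 N, or if a joint passes its speed limit or range.

## Robot

A 6-joint arm with a two-finger parallel gripper is mounted at the origin on the work surface. World frame = base frame: x ahead of the robot, y to its left, z up, the work surface at z = 0. Lengths are in m, angles in rad, forces in N, time in s.
With the tool pointing down it reaches from about 0.375 to 0.9 m from the base axis. Payload 3.1 kg.
Tool frame: the origin (TCP) lies between the finger pads; the fingertips stand bot.tcp_to_tips ahead of it and the grasp point (between the pads) lies 11 mm behind it (bot.tcp_to_tips is the distance from the TCP to the fingertips, in m); z points along the fingers, y is the line along which they close (so a half turn about z gives the same grasp; the last joint's range is limited). The gripper opens to 85 mm and grips with 20 to 120 N. Pads are 22 mm wide; open, the fingers measure 114 mm over their backs; the gripper's body (76 mm by 85 mm) begins 54 mm behind the grasp point. The pads swing forward as they close: fully open they stand 13 mm farther back than shut.
Start: joints at [1.153, 0.527, 1.433, -0, 1.181, -0.178], TCP at [0.148, 0.607, 0.239] pointing down, gripper open.
Joint ranges: [-3.08, 3.08], [-0.75, 2.2], [0.22, 2.44], [-1.43, 4.57], [0, 2.65], [-2.85, 2.85]. Speed limits (rad/s): [2.79, 2.79, 3.14, 3.14, 3.14, 3.14].

## Interface

Orientations are given as a 3x3 rotation matrix whose columns are the frame's x, y, z axes.
In Python, from rig import bot gives the robot as it stands. Calls block until the motion is done:
- bot.move_pose(position, orientation): joint-space move of the TCP to a pose.
- bot.move_l(position, rotation=None, v=0.15, max_force=None): straight line of the TCP; rotation=None keeps the orientation; v is the mean speed in m/s. With max_force (N) it stops when the force on the tool has changed by that much, and returns True; else False.
- bot.movej(angles): joint-space move.
- bot.release() and bot.gripper_close(): open the fingers fully, or close them until they stop; the grip force is fixed at half the most.
- bot.dwell(seconds).
- bot.ik(position, orientation): joint angles nearest the present ones, or None.
- bot.sense(): the state.
- bot.capture(name): name is "side" or "top" or "wrist"; returns (picture, depth): 384x512x3 uint8, red, green, blue; 384x512 float32, m along the optical axis (not along the pixel's ray), 0 where there is no reading.
- bot.camera_info(name): a dict with "camera_matrix" (3x3 intrinsics, pixels), "R" (3x3) and "t" (3): a world point X has camera coordinates R X + t. Camera axes: x right, y down, z forward; pixel columns grow to the right and rows downward; lengths in m; the calibration is good to about 2 mm. A picture is of the moment at which its call begins: read the wrist's pose just before it. camera_info takes no time and is no camera call; for the wrist camera it gives the pose at the moment of the call.
A pose or a line that the arm cannot do raises bot.IKError and nothing moves.
- bot.job_done(): hands the job in; it is judged then, once.
Trained networks look in the newest picture that a camera, given by its name, has taken for a name from the list of things; names that differ only in an ending like _2 or _b are one class to them, and where a whole thing is asked for, a point or a joint stands for the part that bears it (a point fixed in the world has none). Each returns a list of dicts, best first, with "p" (0 to 1); they miss things now and then, are a little off and sometimes report something else, mostly with a low value. They report only what shows in the picture. A call takes as long as a camera call. They do not tell look-alikes from the thing itself.
- bot.trace(camera, query): "region" (384x512 bool, what is visible of it) and "extent" ([left, top, right, bottom] in pixels, round what is visible of it).
The state is a dict: "clock": time; "joint_positions": joint angles; "dq": joint speeds; "effort": joint torques, N m; "ee_pos": TCP position; "eef_rot": TCP orientation; "ft_force": force on the tool from outside, world axes, zero at the start; "wrist_torque": the same for the moment, N m; "grip_width": finger opening in m; "finger_force": force on a finger pad.
Only numpy, scipy, OpenCV 4.12 (cv2) and the standard library are available. Lean on these libraries where they do the work, as an engineer would, in place of code of your own. Each camera call takes 0.05 s, during which the arm holds its last target. There are 200 camera calls.

## Working session

There is one attempt and no reset: what is moved stays moved. The work goes in short steps, each a Python script; the robot and the scene stay as the last script left them, time stands still between calls to the robot, and variables do not carry over. Pictures are saved under pics/ and viewed, at most 10 in all, crops included, and the job is handed in when it is done.

```bash
mkdir -p pics; ls; cat > h.py <<'E'
import numpy as np, cv2
from rig import bot
def cloud(cam, depth, mask=None):
    c=bot.camera_info(cam); K=np.array(c["camera_matrix"]);R=np.array(c["R"]);t=np.array(c["t"])
    m=depth>0
    if mask is not None: m&=mask
    v,u=np.nonzero(m); d=depth[v,u]
    P=np.linalg.inv(K)@np.vstack([u*d,v*d,d])
    return ((R.T@(P-t[:,None])).T),u,v
def save(n,im): cv2.imwrite(f"pics/{n}.png",cv2.cvtColor(im,cv2.COLOR_RGB2BGR))
E
python3 - <<'E'
from h import *
ims=[]
for cam in ("top","side"):
    im,d=bot.capture(cam); ims.append(im)
    for q in ("cap","lens","tray","sleeve_small","sleeve_middle","sleeve_large"):
        for r in bot.trace(cam,q):
            P,u,v=cloud(cam,d,r["region"])
            if len(P)<5: continue
            z=np.percentile(P[:,2],95); T=P[P[:,2]>z-0.006]
            col=np.median(im[r["region"]],0)
            print(cam,q,round(r["p"],2),np.round(r["extent"]),"ztop%.3f"%z,"topc",np.round((T.min(0)+T.max(0))/2,3)[:2],"size",np.round(T.max(0)-T.min(0),3)[:2],col)
save("top",ims[0]);save("side",ims[1])
print(bot.tcp_to_tips,bot.sense())
E
```

```text
pics
top cap 0.67 [264. 196. 284. 216.] ztop0.159 topc [ 0.485 -0.049] size [0.049 0.05 ] [167. 102.  19.]
top cap 0.56 [276. 161. 292. 180.] ztop0.030 topc [ 0.622 -0.085] size [0.047 0.047] [101.  49. 113.]
top lens 0.89 [254. 197. 291. 231.] ztop0.068 topc [ 0.479 -0.05 ] size [0.058 0.065] [67. 69. 63.]
top tray 0.62 [317. 188. 378. 251.] ztop0.021 topc [ 0.465 -0.283] size [0.189 0.174] [165. 174. 154.]
top tray 0.55 [253. 194. 291. 229.] ztop0.068 topc [ 0.479 -0.05 ] size [0.058 0.065] [66. 69. 64.]
top sleeve_small 0.47 [185. 162. 206. 182.] ztop0.075 topc [0.598 0.18 ] size [0.041 0.042] [60.  69.5 66.5]
top sleeve_middle 0.75 [110. 223. 134. 242.] ztop0.075 topc [0.411 0.396] size [0.05  0.051] [91. 62. 62.]
top sleeve_middle 0.66 [252. 196. 290. 227.] ztop0.068 topc [ 0.478 -0.05 ] size [0.056 0.065] [66. 67. 63.]
top sleeve_middle 0.63 [117. 189. 136. 213.] ztop0.075 topc [0.506 0.384] size [0.051 0.051] [48. 55. 53.]
top sleeve_large 0.62 [170. 212. 191. 234.] ztop0.075 topc [0.435 0.225] size [0.059 0.056] [72. 73. 67.]
top sleeve_large 0.43 [186. 161. 206. 183.] ztop0.
[... 1113 characters left out ...]
,
        1.18137214e+00, -1.78496167e-01]), 'dq': array([ 0.00062133,  0.00062623, -0.0005731 ,  0.00048965, -0.00027239,
        0.00051737]), 'effort': array([ 3.18936463e-04, -4.42173922e+01, -1.78384441e+01, -2.49196410e-04,
        6.14654509e-04,  6.91091770e-06]), 'ee_pos': array([0.14781662, 0.60727659, 0.23936624]), 'eef_rot': array([[-9.71619063e-01,  2.36551040e-01,  5.23903478e-05],
       [ 2.36551045e-01,  9.71619056e-01,  1.18126253e-04],
       [-2.29605723e-05,  1.27166711e-04, -9.99999992e-01]]), 'ft_force': array([-0.71193348,  0.2652786 ,  0.51996969]), 'wrist_torque': array([ 0.06734519,  0.05353957, -0.00866517]), 'finger_force': 0.0, 'grip_width': 0.08537978941514099}
```

```bash
python3 - <<'E'
import cv2,numpy as np
t=cv2.imread("pics/top.png")[150:260,90:390]; s=cv2.imread("pics/side.png")[100:270,160:340]
a=cv2.resize(t,(800,293),interpolation=cv2.INTER_CUBIC)
b=np.zeros((306,800,3),np.uint8); b[:,:324]=cv2.resize(s,(324,306),interpolation=cv2.INTER_CUBIC)
c=cv2.imread("pics/top.png")[180:250,100:210]; b[:,330:800]=cv2.resize(c,(470,306),interpolation=cv2.INTER_CUBIC)
cv2.imwrite("pics/crop1.png",np.vstack([a,b]))
E
```

```text
(no output)
```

View pics/crop1.png

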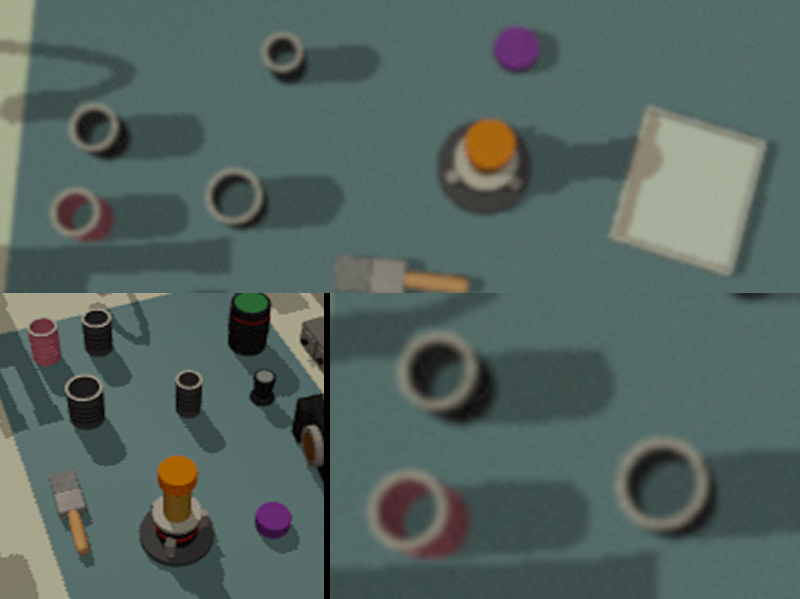

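The dark 52 mm ring at top-image (126,199) is the middle sleeve. The pink one at (119,230) is the look-alike, the large sleeve is at (178,223) and the small one at (196,171). The orange cap is on the barrel at (274,206), and the purple one at (284,170) should be left alone. Next I look from the wrist above the cap.

```bash
cat >> h.py <<'E'
def RZ(a=0.):  # tool down, closing axis y rotated by a
    c,s=np.cos(a),np.sin(a)
    return np.array([[-c,-s,0],[-s,c,0],[0,0,-1.]])
def rings(im,d,q,cam="wrist"):
    for r in bot.trace(cam,q):
        P,u,v=cloud(cam,d,r["region"])
        if len(P)<20: continue
        z=np.percentile(P[:,2],90); T=P[abs(P[:,2]-z)<0.006]
        (cx,cy),rad=cv2.minEnclosingCircle(T[:,:2].astype(np.float32))
        print(q,round(r["p"],2),np.round(r["extent"]),"z %.4f"%np.median(T[:,2]),"box",np.round((T.min(0)+T.max(0))/2,4)[:2],"circ %.4f %.4f r%.4f"%(cx,cy,rad))
E
python3 - <<'E'
from h import *
bot.move_pose([0.4845,-0.051,0.30],RZ())
im,d=bot.capture("wrist"); save("w1",im); rings(im,d,"cap"); rings(im,d,"lens")
print(bot.camera_info("wrist")); s=bot.sense(); print(s["clock"],s["ee_pos"],s["joint_positions"])
for p in ([.505,.384,.05],[.465,-.284,.02]): print(bot.ik(p,RZ()))
E
```

```text
cap 0.85 [224. 150. 279. 203.] z 0.1550 box [ 0.4844 -0.0502] circ 0.4847 -0.0501 r0.0268
cap 0.75 [212. 225. 248. 263.] z 0.0271 box [ 0.623  -0.0856] circ 0.6233 -0.0849 r0.0265
lens 0.61 [216. 124. 289. 185.] z 0.0631 box [ 0.4714 -0.0499] circ 0.4845 -0.0503 r0.0349
{'camera_matrix': array([[281.41960952,   0.        , 251.81221789],
       [  0.        , 281.41960952, 189.51222853],
       [  0.        ,   0.        ,   1.        ]]), 'R': array([[-2.12365859e-03,  9.99997647e-01,  4.41943074e-04],
       [ 9.64268024e-01,  1.93070035e-03,  2.64921594e-01],
       [ 2.64920118e-01,  9.88754593e-04, -9.64269855e-01]]), 't': array([ 0.05042779, -0.51652665,  0.30883832])}
3.475 [ 0.48456589 -0.05044612  0.29995524] [-3.33631234e-01  2.65493821e-01  1.69057994e+00  7.21144143e-05
  1.18559439e+00 -1.90546559e+00]
[ 4.74251587e-01  7.86616466e-01  1.53556218e+00 -4.44089210e-16
  8.19414003e-01 -1.09654474e+00]
[-7.53443602e-01  7.68141724e-01  1.77886357e+00 -4.44089210e-16
  5.94587355e-01 -2.32423993e+00]
```

View pics/w1.png

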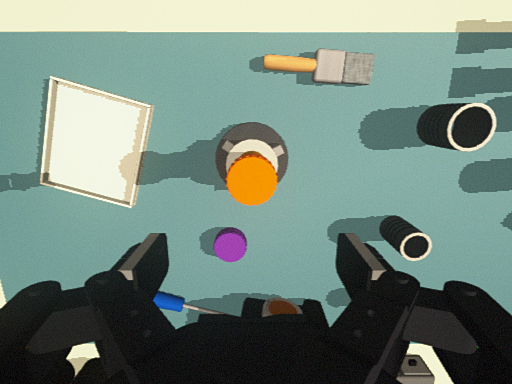

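The wrist view agrees with the first measurement: the orange cap is at pixel (251,181), world (0.4845,-0.050), on the lens axis. The tray is at (97,143) and the purple look-alike at (230,245), clear of the fingers. I'll take the cap now.

```bash
python3 - <<'E'
from h import *
C=[0.4845,-0.0502]
bot.move_l([*C,0.136],v=0.12,max_force=15)
bot.gripper_close(); s=bot.sense(); print("grip",s["grip_width"],s["finger_force"],s["ee_pos"])
bot.move_l([*C,0.24],v=0.12)
bot.move_l([0.465,-0.284,0.16],v=0.25)
print("hold",bot.sense()["grip_width"])
print(bot.move_l([0.465,-0.284,0.0185],v=0.12,max_force=10), bot.sense()["ee_pos"])
bot.release(); bot.move_l([0.465,-0.284,0.20],v=0.2)
bot.move_pose([0.44,-0.0502,0.30],RZ())
bot.dwell(.3)
im,d=bot.capture("wrist"); save("w2",im); rings(im,d,"lens"); rings(im,d,"cap"); rings(im,d,"tray")
P,u,v=cloud("wrist",d); m=(np.hypot(P[:,0]-.4845,P[:,1]+.0502)<.04)&(P[:,2]>.132)
Q=P[m]; print("barrel",len(Q),np.median(Q[:,2]),(Q.min(0)+Q.max(0))/2,cv2.minEnclosingCircle(Q[:,:2].astype(np.float32)))
print(bot.sense()["clock"],bot.sense()["ee_pos"])
E
```

```text
grip 0.050410657924808755 61.334606409072876 [ 0.4848143  -0.05030346  0.13682742]
hold 0.05035630348955178
False [ 0.4654014  -0.28433816  0.01914227]
lens 0.79 [221. 155. 291. 235.] z 0.1415 box [ 0.4841 -0.05  ] circ 0.4843 -0.0497 r0.0202
lens 0.49 [ 47. 111. 154. 235.] z 0.0203 box [ 0.4635 -0.2817] circ 0.4634 -0.2816 r0.1047
cap 0.93 [215. 252. 246. 286.] z 0.0275 box [ 0.6232 -0.0846] circ 0.6236 -0.0846 r0.0267
cap 0.84 [ 76. 154. 120. 196.] z 0.0312 box [ 0.4653 -0.2826] circ 0.4654 -0.2827 r0.0267
cap 0.43 [219. 154. 290. 235.] z 0.1416 box [ 0.4841 -0.0499] circ 0.4843 -0.0495 r0.0202
cap 0.26 [ 46. 108. 158. 233.] z 0.0204 box [ 0.4638 -0.2815] circ 0.4642 -0.2814 r0.1050
tray 0.97 [ 46. 108. 154. 233.] z 0.0205 box [ 0.4631 -0.2814] circ 0.4635 -0.2814 r0.1047
barrel 967 0.14160933035334675 [ 0.48411295 -0.04975498  0.13814341] ((0.48432430624961853, -0.04939129203557968), 0.020156394690275192)
11.9167 [ 0.4400168  -0.05047552  0.29987125]
```

View pics/w2.png

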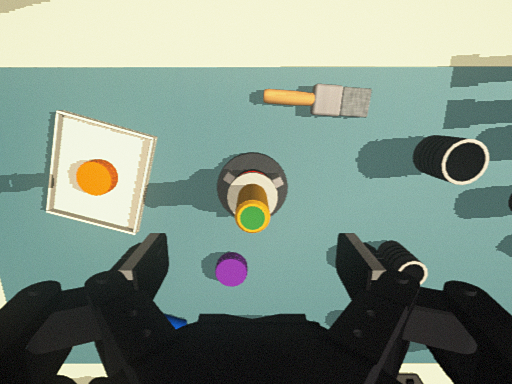

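The cap (97,177) lies in the middle of the tray and the barrel (252,216) is bare. I'll go to the middle sleeve and look at it from the same relative pose, so camera bias cancels.

```bash
python3 - <<'E'
from h import *
bot.move_pose([0.461,0.384,0.25],RZ()); bot.dwell(.3)
im,d=bot.capture("wrist"); save("w3",im); rings(im,d,"sleeve_middle")
P,u,v=cloud("wrist",d); m=(np.hypot(P[:,0]-.506,P[:,1]-.384)<.04)&(P[:,2]>.066)
Q=P[m]; print("ring",len(Q),np.median(Q[:,2]),cv2.minEnclosingCircle(Q[:,:2].astype(np.float32)))
print(bot.sense()["clock"],bot.sense()["ee_pos"])
E
```

```text
sleeve_middle 0.84 [241. 105. 289. 152.] z 0.0731 box [0.4113 0.3988] circ 0.4114 0.3983 r0.0260
sleeve_middle 0.69 [232. 176. 279. 234.] z 0.0731 box [0.5059 0.3865] circ 0.5063 0.3862 r0.0262
ring 596 0.07311019714771061 ((0.5062578916549683, 0.3862539231777191), 0.026236435398459435)
13.925 [0.46127943 0.38356218 0.25011467]
```

View pics/w3.png

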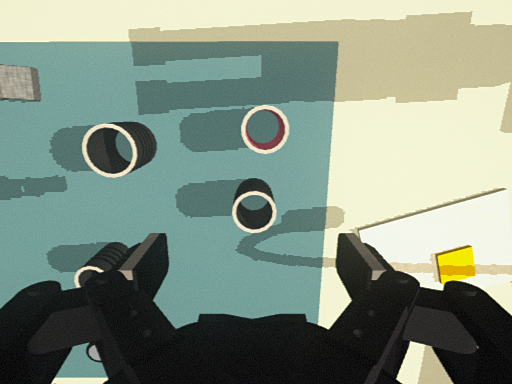

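The sleeve's dark bore is centred at pixel (254,210), with the pink one behind it at (265,129). Now I grasp it and carry it to the barrel.

```bash
python3 - <<'E'
from h import *
bot.move_l([0.506,0.3853,0.12],v=0.2)
bot.move_l([0.506,0.3853,0.042],v=0.12,max_force=15)
bot.gripper_close(); s=bot.sense(); print("grip",s["grip_width"],s["finger_force"],s["ee_pos"])
bot.move_l([0.506,0.3853,0.25],v=0.15)
bot.move_pose([0.4842,-0.0502,0.25],RZ())
bot.move_l([0.4842,-0.0502,0.188],v=0.12); bot.dwell(.3)
print(bot.sense()["ee_pos"],bot.sense()["ft_force"],bot.sense()["grip_width"])
for cam in ("side","top"):
    im,d=bot.capture(cam)
    save("c_"+cam,cv2.resize(im[150:270,200:320],(600,600),interpolation=cv2.INTER_CUBIC))
    P,u,v=cloud(cam,d)
    m=(np.hypot(P[:,0]-.4842,P[:,1]+.0502)<.06)
    for lo,hi in ((.15,.20),(.195,.225)):
        Q=P[m&(P[:,2]>lo)&(P[:,2]<hi)]
        if len(Q): print(cam,lo,len(Q),Q.min(0),Q.max(0))
print(bot.sense()["clock"])
E
```

```text
grip 0.05117449511620945 62.666811123490334 [0.5067891  0.38574258 0.04335955]
[ 0.48456333 -0.05031033  0.18862455] [-0.39999058  0.62345516 -0.6699855 ] 0.05105402615100039
side 0.15 284 [ 0.45845922 -0.09065494  0.15047077] [ 0.50842466 -0.02735884  0.19992305]
side 0.195 211 [ 0.45845922 -0.09215938  0.19505692] [ 0.50087456 -0.01864228  0.22383799]
20.1833
```

View pics/c_side.png

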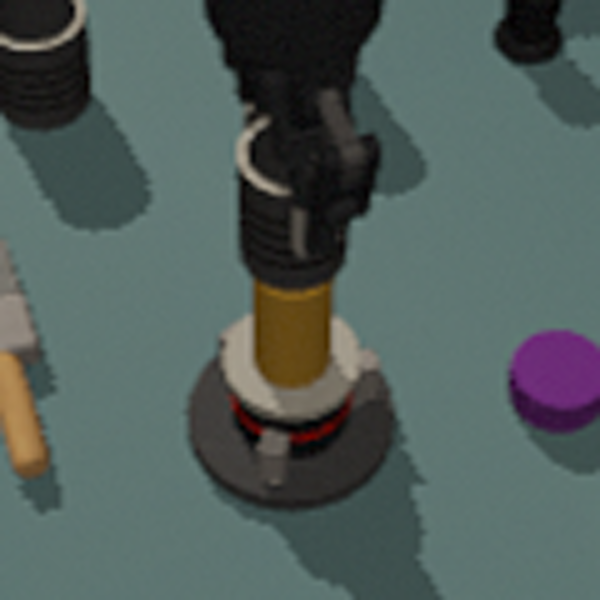

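The sleeve hangs upright over the barrel in the crop, both centred at column 293. I'll lower it with a force limit.

```bash
python3 - <<'E'
from h import *
for z in (0.165,0.140,0.115,0.101):
    h=bot.move_l([0.4842,-0.0502,z],v=0.05,max_force=12)
    s=bot.sense(); print(h,s["ee_pos"],s["ft_force"],s["wrist_torque"],s["finger_force"],s["clock"])
    if h: break
E
```

```text
False [ 0.48409771 -0.05014733  0.16465588] [-0.11275347  0.93107087 -0.83346459] [ 0.0103234  -0.00956191  0.00192859] 62.47440621256828 20.7917
False [ 0.48414603 -0.05018896  0.1397818 ] [ 0.00368801 -0.96881205 -0.33837208] [ 0.02464249 -0.02511506 -0.01378116] 62.47326476499438 21.4417
False [ 0.48415869 -0.05016537  0.1147646 ] [-0.4995724  -0.0262043  -0.82424489] [-0.02009219  0.03991548  0.02003884] 62.47303146868944 22.0917
True [ 0.48506177 -0.05085233  0.10310678] [-0.71095917 -1.18006384  4.91142232] [-0.35113266  0.11470473 -0.02925191] 63.48132558166981 22.4
```

Contact came at TCP z 0.1031 against an expected home height of 0.1034, with no force on the way down. Release, retreat and check.

```bash
python3 - <<'E'
from h import *
bot.dwell(.2); bot.release(); 
p=bot.sense()["ee_pos"]; bot.move_l([p[0],p[1],0.25],v=0.15)
bot.move_l([0.44,-0.0502,0.30],v=0.2); bot.dwell(.4)
im,d=bot.capture("wrist"); im2,d2=bot.capture("side")
P,u,v=cloud("wrist",d); r=np.hypot(P[:,0]-.4842,P[:,1]+.05)
for lo,hi in ((.136,.15),(.126,.1355)):
    Q=P[(r<.035)&(P[:,2]>lo)&(P[:,2]<hi)]; print(len(Q),np.median(Q[:,2]),cv2.minEnclosingCircle(Q[:,:2].astype(np.float32)))
rings(im,d,"cap")
c=np.hstack([cv2.resize(im[110:260,30:310],(448,240)),cv2.resize(im2[180:270,220:340],(320,240))]); save("fin",c)
print(bot.sense()["clock"])
E
```

```text
939 0.14146777343302902 ((0.4843156337738037, -0.050090424716472626), 0.02016749605536461)
633 0.13340693847874688 ((0.4850108325481415, -0.04993271082639694), 0.02626541256904602)
cap 0.87 [209. 248. 249. 286.] z 0.0276 box [ 0.6227 -0.0849] circ 0.6237 -0.0849 r0.0267
cap 0.74 [ 73. 157. 118. 192.] z 0.0314 box [ 0.4653 -0.2826] circ 0.4663 -0.2828 r0.0271
cap 0.64 [216. 151. 287. 235.] z 0.1416 box [ 0.484  -0.0501] circ 0.4843 -0.0501 r0.0202
25.2083
```

View pics/fin.png

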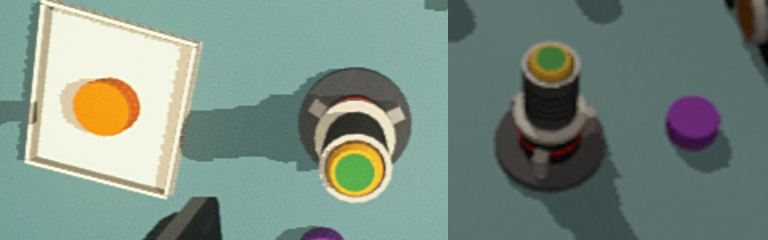

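The sleeve is home: the barrel stands 8 mm out of it and it is centred within 1 mm. The cap is in the tray, at (105,107) in the crop.

```bash
python3 -c "
from rig import bot
print(bot.job_done())"
```

```text
the job is handed in; nothing more can be done
None
```

The orange cap is in the white tray and the middle sleeve, guided down in the gripper, sits home on the lens shoulder; the other two sleeves were not touched, and I handed the job in at about 25 s of the 64 s allowed (no verdict was returned).

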